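# Switch on the lamp and hold the microscope's shutter open

### The arm

A 6-joint arm with a two-finger parallel gripper is mounted at the origin on the work surface. World frame = base frame: x ahead of the robot, y to its left, z up, the work surface at z = 0. Lengths are in m, angles in degrees, forces in N, time in s.
With the tool pointing down it reaches from about 0.35 to 0.875 m from the base axis. Payload 4.2 kg.
Tool frame: the origin (TCP) lies at the very end of the fingers, on their centre line; the grasp point (between the pads) lies 19 mm behind it; y points along the fingers, z is the direction in which the jaws open and shut, and the axes are right-handed (so a half turn about y gives the same grasp; the last joint's range is limited). The gripper opens to 87 mm and grips with 3 to 60 N. Pads are 19 mm wide; open, the fingers measure 117 mm over their backs; the gripper's body (75 mm by 190 mm) begins 51 mm behind the grasp point.
Start: joints at [-57.662, 22.042, 0.453, 0, -68.411, -14.817], TCP at [0.188, -0.596, 0.223] pointing down, gripper open.
Joint ranges: [-179.83, 179.83], [-69.29, 118.12], [-61.27, 80.66], [-181.25, 117.63], [-171.15, -9.14], [-177.46, 177.46]. Speed limits (degrees/s): [159.86, 159.86, 180, 180, 180, 180].

### API

Orientations are given as a 3x3 rotation matrix whose columns are the frame's x, y, z axes.
In Python, from station import r, eyes gives the robot as it stands.
- The arm moves only by the tool play_rows, never from a script. Its argument "deltas" is one flat list of numbers, 5 for each row, row after row: the closure in counts, from 0 (fully open) to 255 (shut), then the shift along the tool's x, y, z in mm, then the turn about the tool's y in rad. In form: [claw, tx, ty, tz, roll, claw, tx, ty, tz, roll, ...]. A call has exactly 10 rows; each row shifts and turns the commanded pose from where the row before left it, along the tool's axes as they then stand; what a row does not reach is not made up. A row lasts 1/10 s, in which the tool goes at most 50 mm and 8.59 degrees, less where a joint would pass 70% of its speed; a pose out of reach is approached as far as the arm can. A call is refused whole if a number of a shift passes 50 or a number of a turn 0.15, either way. A call with a gripper value outside its range is refused whole. The fingers move at their own pace and stop on an object; the grip force is fixed at half the most. Time passes only in rows, so rows that do not move let the fingers close, or fill a call up. It gives the time, the measured TCP pose, the force and the opening at its end, in the units of the state.
- r.sense(): the state, without advancing time (a new reading comes with each control period).
- eyes.capture(name): name is "scene" or "top" or "wrist"; returns a dict with "img" (480x640x3 uint8, blue, green, red), "vfov" (degrees; the focal length in pixels is half the picture's height over the tangent of half this angle, whatever the lens; pixels are square), "cx", "cy" (the principal point, pixels), "R" (3x3) and "t" (3): a world point X has camera coordinates R X + t; the wrist camera has in their place "tool_from_camera" (4x4, takes a point from camera to tool coordinates, whose origin is the TCP and whose axes are the tool frame's). Camera axes: x right, y down, z forward; pixel columns grow to the right and rows downward; lengths in m; the calibration is good to about 2 mm. A picture is of the moment at which its call begins: read the wrist's pose just before it. There is no depth.
- r.finish_job(): hands the job in, once; it reports no verdict.
The state is a dict: "time_s": time; "joints": joint angles; "joint_velocities": joint speeds; "effort": joint torques, N m; "tcp_pos": TCP position; "ee_rot": TCP orientation; "wrist_force": force on the tool from outside, world axes, zero at the start; "moment": the same for the moment, N m; "gripper_width": opening from 0.0 (shut) to 1.0 (fully open).
Only numpy, scipy, OpenCV 4.12 (cv2) and the standard library are available. Lean on these libraries where they do the work, as an engineer would, in place of code of your own. Each camera call takes 0.05 s, during which the arm holds its last target.

### The job

Turn the lamp's rotary switch on the grey control box from off to on; then pull the microscope's spring-closed shutter slide out until its red line is level with the guide (30 mm out), without running it to its end stop, and keep it there: you finish still gripping the slide at its mark, since it springs shut when let go. Leave the other things on the bench where they are.

Things in the scene. Friction and masses are not known exactly. Their poses are not given: they have to be found in the camera images.
- microscope: white inverted microscope, fixed; origin on the bench under the grey shutter block (64 x 46 mm, top 172 mm up) of its level illuminator tube (52 mm across, axis 140 mm up, along its y). Stand (200 mm wide, 0.58 m high) from y = +130 mm on; finned lamp head (80 mm across, top 180 mm up) from y = -100 to -190 mm. The shutter slide comes out of the block's -x side, facing the robot
- shutter_grip (a point): middle of the shutter slide's pull grip, 140 mm above the bench, moving with the slide: black, flat-sided, 34 mm long (its x), 14 mm thick (its y, the width to grip), 26 mm tall, with a red end lip 5 mm thick, 26 mm wide, 28 mm tall at its outer (-x) end. Axes as the microscope's: +x points into the block, pulling out is along its own -x, level
- guide_face (a point): centre of the outer face of the black guide (34 mm wide, 18 mm tall) on the shutter block, where the slide comes out; fixed, 140 mm above the bench, axes as the microscope's. It is 38 mm from shutter_grip with the shutter shut, 68 mm with the slide at its mark
- shutter (a joint): how far the shutter slide is pulled out, in m: 0 = shut, 0.030 = open, at its mark: the red line across the aluminium bar level with the guide's face (inside the block when shut), 0.050 = end stop. A spring of 150 N/m pulls it in, with 4 N when shut and 8.5 N at the mark, and shuts it when let go
- control_box: grey die-cast lamp control box, fixed to the bench, 130 x 150 mm (x, y), top 62 mm above the bench, with an aluminium plate 80 x 80 mm (top at 65 mm) that carries the rotary switch; origin on the bench under its centre; the switch's upright axis is at its x = +12, y = +20 mm
- switch_grip (a point): middle of the switch's black bar handle, on its axis, 92 mm above the bench, turning with it. Bar 46 mm long (its x), 12 mm thick (its y, the width to grip), top 104 mm up; round skirt under it 50 mm across, top 70 mm up. A white line marks the bar's +x end: it points to the white off mark (the box's +x) when off, to the green on mark (the box's -y) when on
- lamp_switch (a joint): angle of the lamp switch, in rad: 0 = off, 1.571 = on, a quarter turn clockwise seen from above; end stops at both. A snap spring keeps it at either end: it resists with about 0.11 N m at first, less towards half way, and past half way it snaps on by itself
- medium_bottle: bystander, to be left alone: amber glass bottle with blue cap, 64 mm across, 130 mm tall, standing; origin under its centre
- petri_dish: bystander, to be left alone: closed, pale whitish plastic culture dish, 91 mm across, 15 mm tall; origin under its centre
- slide_box: bystander, to be left alone: flat blue plastic box for microscope slides, 85 x 98 mm, 33 mm tall; origin under its centre
- filter_cube: bystander, to be left alone: black cube-shaped filter holder with a green and an amber window, 40 x 36 mm, 42 mm tall; origin under its centre
- objective: bystander, to be left alone: steel objective lens standing on its thread, nose up, 31 mm across, 44 mm tall; origin under its centre
- forceps: bystander, to be left alone: steel forceps lying flat, 122 mm long, 6 mm tall; origin under their middle
- tip_box: bystander, to be left alone: grey box with an orange rack of yellow pipette tips, 86 x 122 mm, 52 mm tall; origin under its centre

How it is judged:
By the outcome, as a careful person would: the job done as asked, in the order asked, and still so for the second after the job is handed in, while the arm keeps its last pose, push and grip.
It also fails if it takes over 42 s, if anything falls off the work surface, if the arm or the gripper's body presses on something with over 40 N, if the wrist force passes 120 N, or if a joint passes its speed limit or range.

## Working session

There is one attempt and no reset: what is moved stays moved. The work goes in short steps, Python scripts to look and compute and a tool call to move; the robot and the scene stay as the last step left them, time stands still between calls to the robot, and variables do not carry over. Pictures are saved under pics/ and viewed, and the job is handed in when it is done.

Besides the shell and the picture viewer there is one more tool, called as name(argument=value, ...), one argument or row to a line, values as JSON. play_rows: Moves the arm, as the interface text tells. Its arguments: {"type":"object","properties":{"deltas":{"type":"array","items":{"type":"number"}}},"required":["deltas"]}

```bash
ls; mkdir -p pics
python3 - <<'E'
from station import r, eyes
import cv2
s=r.sense(); print(s)
for n in ("scene","top","wrist"):
    c=eyes.capture(n); cv2.imwrite(f"pics/{n}0.png",c["img"]); print(n,{k:v for k,v in c.items() if k!="img"})
E
```

```text
pics
{'time_s': 0.0, 'joints': array([-5.76625542e+01,  2.20889430e+01,  3.78229632e-01, -3.13239300e-02,
       -6.84121122e+01, -1.48168904e+01]), 'joint_velocities': array([ 0.01026435, -0.03699907,  0.10233765, -0.04392428,  0.10392311,
        0.06305899]), 'effort': array([-2.14196302e-04, -3.90666854e+01,  1.87398773e+01,  4.21966285e+00,
        1.09824733e-02, -1.86050761e-04]), 'tcp_pos': array([ 0.1879926 , -0.59539856,  0.22146215]), 'ee_rot': array([[ 9.53669688e-01, -7.17135584e-04, -3.00854802e-01],
       [ 3.00855651e-01,  2.08312523e-03,  9.53667415e-01],
       [-5.71906077e-05, -9.99997573e-01,  2.20236769e-03]]), 'wrist_force': array([-0.53272484,  0.15723831, -0.2330582 ]), 'moment': array([0.02205491, 0.03930194, 0.04115997]), 'gripper_width': 0.9986538720393424}
scene {'vfov': 50.44572692614685, 'cx': 318.51285117600304, 'cy': 238.30480084439392, 'R': array([[ 0.35622906,  0.9342679 ,  0.01563184],
       [ 0.48899269, -0.1721413 , -0.85513363],
       [-0.79623301,  0.3122673 , -0.5181719 ]]), 't': array([-0.11275781, -0.15138317,  1.61103172])}
top {'vfov': 50.13110239540055, 'cx': 318.19809570509506, 'cy': 246.06797553662386, 'R': array([[-0.02546909, -0.99964693, -0.0075718 ],
       [-0.99212583,  0.02620513, -0.12247297],
       [ 0.12262815,  0.0043929 , -0.99244297]]), 't': array([-0.07281845,  0.5440094 ,  1.12950491])}
wrist {'vfov': 66.70948184332633, 'cx': 317.2778475186888, 'cy': 244.69874287769977, 'tool_from_camera': array([[-8.50198483e-04,  9.55467503e-01,  2.95095116e-01,
        -8.28068184e-02],
       [ 8.99161208e-04, -2.95094372e-01,  9.55467688e-01,
        -1.61104794e-01],
       [ 9.99999234e-01,  1.07767526e-03, -6.08230527e-04,
         8.21016379e-05],
       [ 0.00000000e+00,  0.00000000e+00,  0.00000000e+00,
         1.00000000e+00]])}
```

View pics/scene0.png

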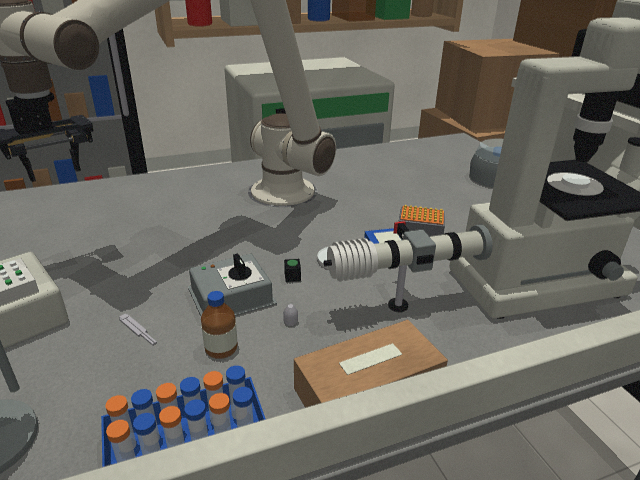

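View pics/top0.png

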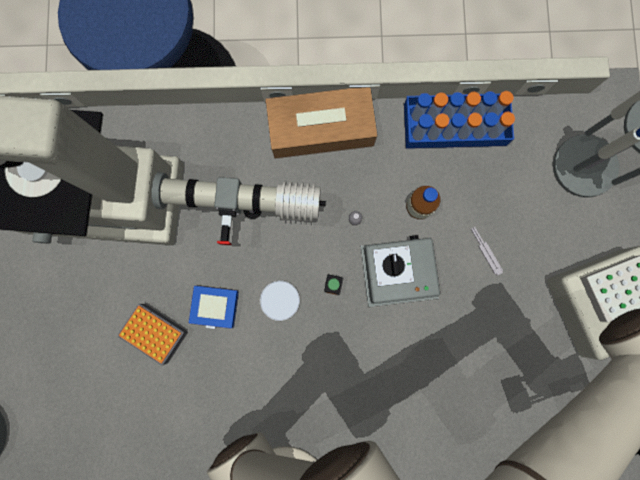

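View pics/wrist0.png

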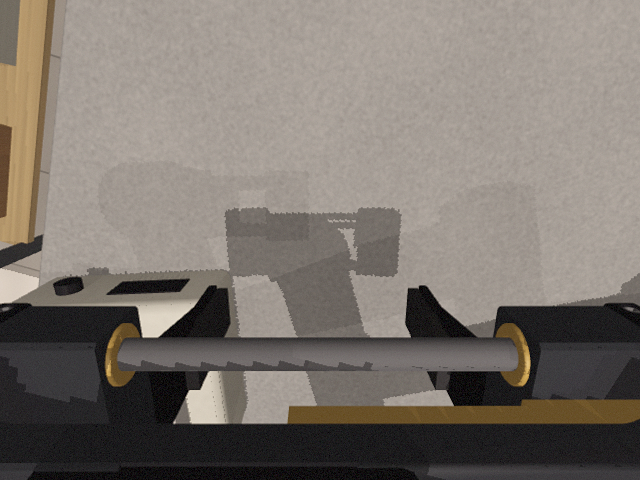

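```bash
cat > h.py <<'E'
import numpy as np, cv2
def ray(c,u,v):
    f=240/np.tan(np.radians(c["vfov"]/2))
    d=np.array([(u-c["cx"])/f,(v-c["cy"])/f,1.])
    R,t=c["R"],c["t"]
    return -R.T@t, R.T@d
def onz(c,u,v,z):
    o,d=ray(c,u,v); return o+d*(z-o[2])/d[2]
def proj(c,X):
    f=240/np.tan(np.radians(c["vfov"]/2)); p=c["R"]@np.array(X)+c["t"]
    return f*p[0]/p[2]+c["cx"], f*p[1]/p[2]+c["cy"]
def wristcam(c,s):
    T=c["tool_from_camera"]; Rt,p=np.array(s["ee_rot"]),np.array(s["tcp_pos"])
    Rc=Rt@T[:3,:3]; o=Rt@T[:3,3]+p
    c=dict(c); c["R"]=Rc.T; c["t"]=-Rc.T@o; return c
E
python3 - <<'E'
import cv2
t=cv2.imread("pics/top0.png"); s=cv2.imread("pics/scene0.png")
cv2.imwrite("pics/z1.png",cv2.resize(t[225:315,350:450],(800,600)[:1]+(720,),interpolation=cv2.INTER_CUBIC)[:600])
cv2.imwrite("pics/z2.png",cv2.resize(t[165:255,190:310],(800,600),interpolation=cv2.INTER_CUBIC))
cv2.imwrite("pics/z3.png",cv2.resize(s[215:335,180:340],(800,600),interpolation=cv2.INTER_CUBIC))
cv2.imwrite("pics/z4.png",cv2.resize(s[200:320,310:470],(800,600),interpolation=cv2.INTER_CUBIC))
E
```

```text
(no output)
```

View pics/z1.png

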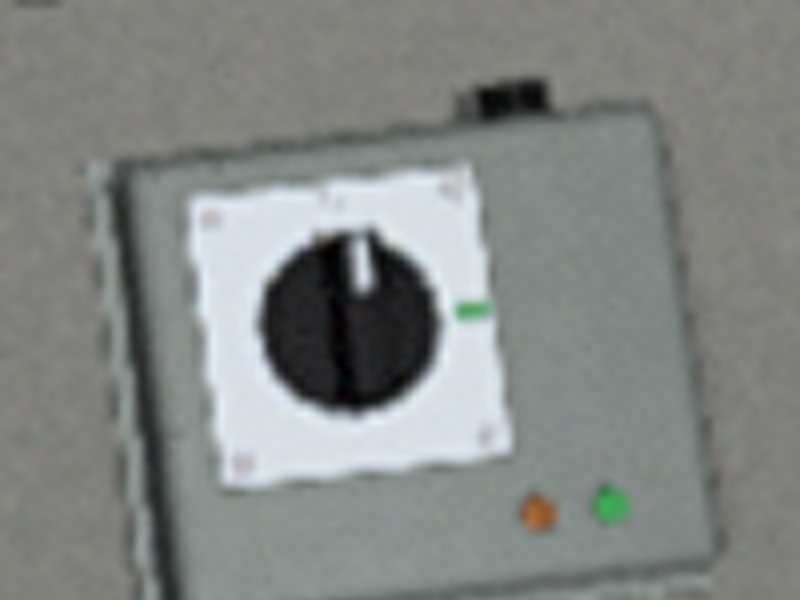

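View pics/z2.png

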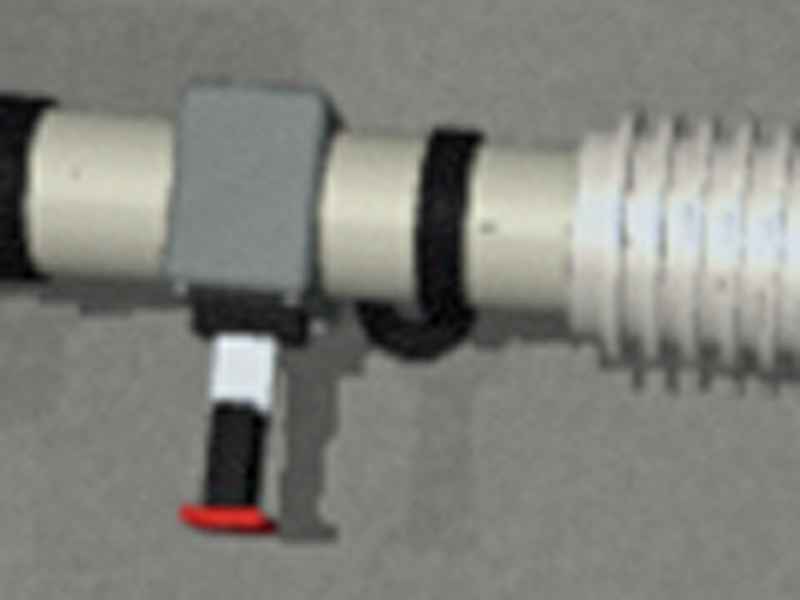

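View pics/z3.png

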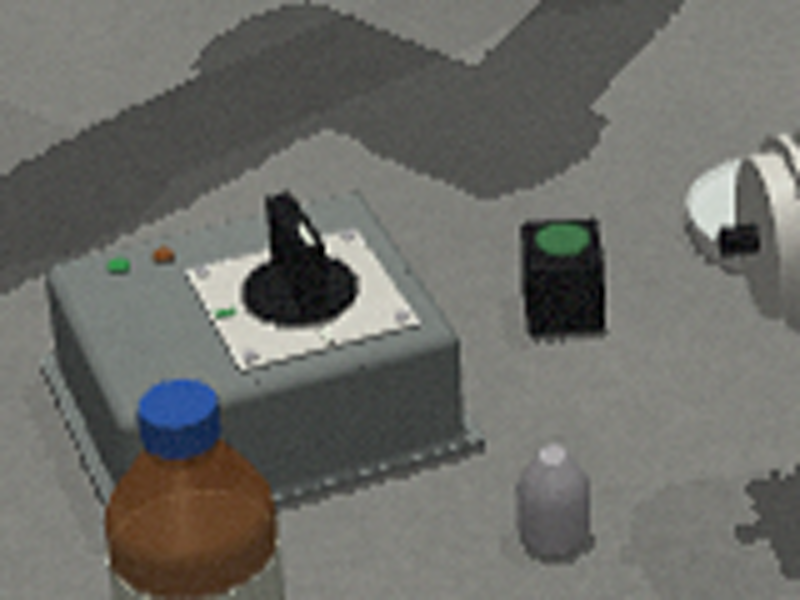

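View pics/z4.png

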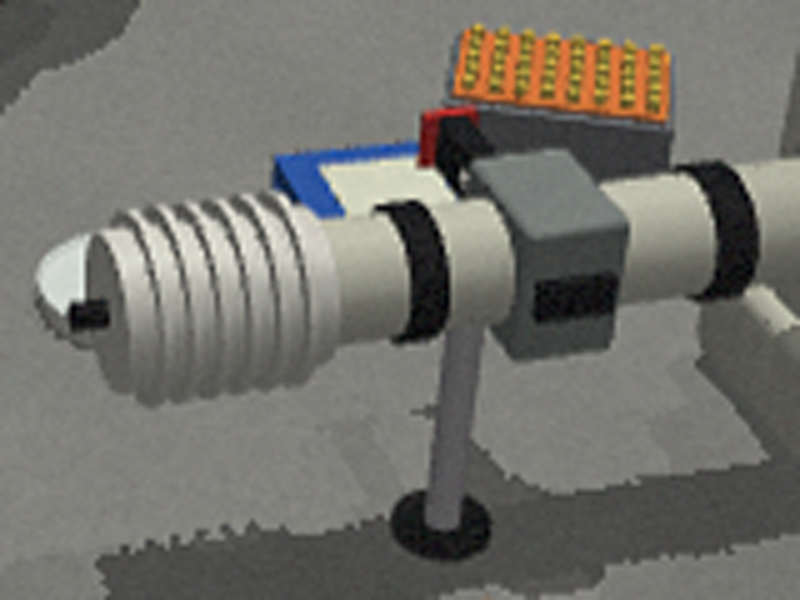

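Run:
```python
from h import *
from station import eyes,r
c=eyes.capture("top"); s=c["img"].astype(int)
im=c["img"]
np.set_printoptions(precision=4,suppress=True)
g=im.min(2)
# plate
m=np.zeros(g.shape,np.uint8); m[225:315,350:450]=(g[225:315,350:450]>175)*255
n,l,st,ce=cv2.connectedComponentsWithStats(m); i=1+st[1:,4].argmax(); m=(l==i).astype(np.uint8)
cn=max(cv2.findContours(m,0,1)[0],key=cv2.contourArea)
P=np.array([onz(c,*p,0.065)[:2]*1000 for p in cn[:,0,:].astype(float)],np.float32)
print("plate rect",cv2.minAreaRect(P)); print(cv2.boxPoints(cv2.minAreaRect(P)))
# skirt
d=np.zeros(g.shape,np.uint8); d[250:282,378:408]=(im.max(2)[250:282,378:408]<70)*255
n,l,st,ce=cv2.connectedComponentsWithStats(d); i=1+st[1:,4].argmax()
cn=max(cv2.findContours((l==i).astype(np.uint8),0,1)[0],key=cv2.contourArea)
P=np.array([onz(c,*p,0.070)[:2]*1000 for p in cn[:,0,:].astype(float)],np.float32)
print("skirt",cv2.minEnclosingCircle(P), cv2.fitEllipse(P))
# green mark (on plate only)
hsv=cv2.cvtColor(im,cv2.COLOR_BGR2HSV)
def cen(mask,x0,x1,y0,y1,z):
    k=np.zeros(g.shape,bool); k[y0:y1,x0:x1]=mask[y0:y1,x0:x1]
    y,x=np.nonzero(k); return x.mean(),y.mean(),len(x),onz(c,x.mean(),y.mean(),z)
green=(hsv[...,0]>45)&(hsv[...,0]<85)&(hsv[...,1]>90)
print("green",cen(green,402,415,258,270,0.065))
red=((hsv[...,0]<8)|(hsv[...,0]>172))&(hsv[...,1]>150)
print("lip",cen(red,205,240,230,255,0.154)); 
k=np.zeros(g.shape,bool); k[230:255,205:240]=red[230:255,205:240]; y,x=np.nonzero(k); print(x.min(),x.max(),y.min(),y.max())
# shutter grip edges rows, block box
for (X,Y,z,nm) in [(190,85,.172,'blk far L'),(325,92,.172,'blk far R'),(172,283,.172,'near L'),(308,295,.172,'near R'),(213,405,.153,'gripL top'),(268,408,.153,'gripR'),(207,503,.153,'gripL out'),(260,507,.153,'gripR out'),(182,515,.154,'lipL'),(274,525,.154,'lipR')]:
    print(nm,onz(c,190+X/6.667,165+Y/6.667,z))
for z in(.154,): print("mid",onz(c,190+235/6.667,165+454/6.667,.153))
# bar/ white line at top .104
print("whiteline",onz(c,350+363/8,225+265/8,.104), "bottle",onz(c,431,194,.13))
print("lamphead end",onz(c,319,200,.14))
o=cv2.resize(im[225:315,350:450],(800,720));
```

```text
plate rect ((491.33392333984375, -250.12203979492188), (80.44409942626953, 79.00408172607422), 5.212574005126953)
[[ 447.6894 -214.4376]
 [ 454.867  -293.1149]
 [ 534.9785 -285.8065]
 [ 527.8008 -207.1292]]
skirt ((492.4156799316406, -249.8345489501953), 24.00916862487793) ((490.4187927246094, -249.0336151123047), (42.96254348754883, 44.952293395996094), 151.6521453857422)
green (np.float64(408.75), np.float64(263.25), 4, array([ 0.4948, -0.2844,  0.065 ]))
lip (np.float64(223.8372093023256), np.float64(242.2093023255814), 43, array([0.54  , 0.1042, 0.154 ]))
217 230 240 244
blk far L [0.6698 0.1112 0.172 ]
blk far R [0.6665 0.0701 0.172 ]
near L [0.6086 0.1167 0.172 ]
near R [0.6038 0.0756 0.172 ]
gripL top [0.5741 0.1081 0.153 ]
gripR [0.5728 0.0912 0.153 ]
gripL out [0.5439 0.11   0.153 ]
gripR out [0.5422 0.0938 0.153 ]
lipL [0.5403 0.1175 0.154 ]
lipR [0.5364 0.0894 0.154 ]
mid [0.5588 0.1014 0.153 ]
whiteline [ 0.5031 -0.25    0.104 ] bottle [ 0.6338 -0.3268  0.13  ]
lamphead end [ 0.6252 -0.0915  0.14  ]
```

play_rows(
  deltas=[0, 0, 0, 0, 0.106, 0, 0, 0, 0, 0.107, 0, 33, 0, 31, 0, 0, 33, 0, 31, 0, 0, 33, 0, 31, 0, 0, 33, 0, 31, 0, 0, 33, 0, 31, 0, 0, 33, 0, 31, 0, 0, 33, 0, 31, 0, 0, 33, 0, 31, 0],
)

```text
time_s: 1.2
tcp_pos: [0.4289, -0.3229, 0.2226]
ee_rot: [[0.996, 0.0, -0.093], [0.093, -0.0, 0.996], [0.0, -1.0, -0.0]]
wrist_force: [1.0, -0.1, 0.4]
gripper_width: 1.0
```

play_rows(
  deltas=[0, 23, 0, 22, 0, 0, 23, 0, 22, 0, 0, 23, 0, 22, 0, 0, 0, 25, 0, 0, 0, 0, 25, 0, 0, 0, 0, 0, 0, 0, 0, 0, 0, 0, 0, 0, 0, 0, 0, 0, 0, 0, 0, 0, 0, 0, 0, 0, 0, 0],
)

```text
time_s: 2.2
tcp_pos: [0.491, -0.2528, 0.1736]
ee_rot: [[0.996, 0.002, -0.092], [0.092, -0.0, 0.996], [0.002, -1.0, -0.001]]
wrist_force: [0.6, -0.5, -0.2]
gripper_width: 1.0
```

Run:
```python
from h import *
from station import eyes,r
s=r.sense(); c=eyes.capture("wrist"); print(s["tcp_pos"],s["joints"])
cv2.imwrite("pics/w1.png",c["img"])
```

```text
[ 0.49103235 -0.25278526  0.17359905] [-1.04177165e+01  1.73081806e+01 -1.41097729e+01  6.18056827e-03
 -5.84669675e+01 -7.42879777e+01]
```

View pics/w1.png

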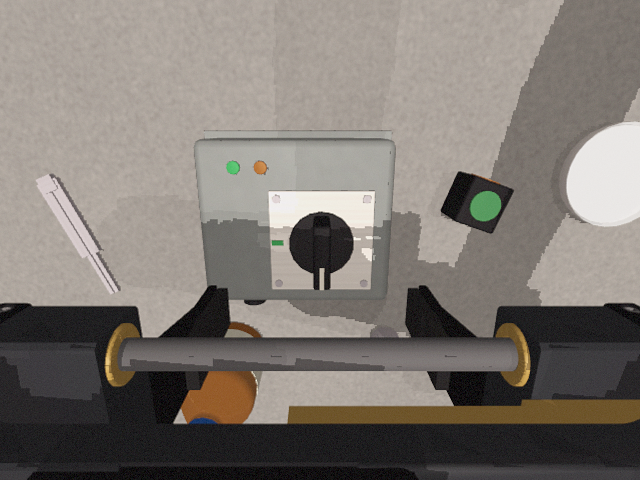

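Run:
```python
from h import *
from station import eyes,r
np.set_printoptions(precision=4,suppress=True)
s=r.sense(); c=wristcam(eyes.capture("wrist"),s); im=c["img"]
cv2.imwrite("pics/w1z.png",cv2.resize(im[180:300,240:400],(800,600),interpolation=cv2.INTER_CUBIC))
d=np.zeros(im.shape[:2],np.uint8); d[205:292,280:362]=(im.max(2)[205:292,280:362]<75)*255
n,l,st,ce=cv2.connectedComponentsWithStats(d); i=1+st[1:,4].argmax(); print(st[i])
for u,v,z in [(290,243,.07),(353,243,.07),(269,191,.065),(375,191,.065),(268,290,.065),(375,290,.065)]: print(u,v,onz(c,u,v,z))
```

```text
[ 289  213   64   77 3256]
290 243 [ 0.4907 -0.274   0.07  ]
353 243 [ 0.4862 -0.2264  0.07  ]
269 191 [ 0.4535 -0.2925  0.065 ]
375 191 [ 0.4462 -0.2145  0.065 ]
268 290 [ 0.5334 -0.289   0.065 ]
375 290 [ 0.5253 -0.2033  0.065 ]
```

View pics/w1z.png

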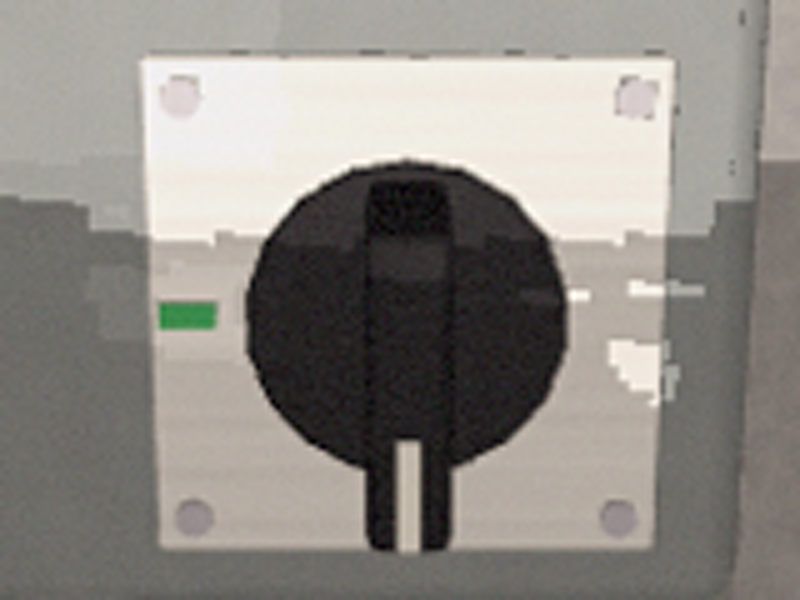

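play_rows(
  deltas=[0, -1, 0, 3, 0, 0, 0, 24, 0, 0, 0, 0, 24, 0, 0, 0, 0, 24, 0, 0, 0, 0, 24, 0, 0, 0, 0, 0, 0, 0, 255, 0, 0, 0, 0, 255, 0, 0, 0, 0, 255, 0, 0, 0, 0, 255, 0, 0, 0, 0],
)

```text
time_s: 3.3
tcp_pos: [0.49, -0.2497, 0.0777]
ee_rot: [[0.996, 0.002, -0.093], [0.093, -0.0, 0.996], [0.002, -1.0, -0.001]]
wrist_force: [0.3, -0.8, 0.3]
gripper_width: 0.722
```

play_rows(
  deltas=[255, 0, 0, 0, 0, 255, 0, 0, 0, 0, 255, 0, 0, 0, 0, 255, 0, 0, 0, 0, 255, 0, 0, 0, 0, 255, 0, 0, 0, 0, 255, 0, 0, 0, 0, 255, 0, 0, 0, 0, 255, 0, 0, 0, 0, 255, 0, 0, 0, 0],
)

```text
time_s: 4.3
tcp_pos: [0.4894, -0.2502, 0.0765]
ee_rot: [[0.996, 0.0, -0.093], [0.093, -0.001, 0.996], [0.0, -1.0, -0.001]]
wrist_force: [-0.2, -5.5, -3.3]
gripper_width: 0.136
```

play_rows(
  deltas=[255, 0, 0, 0, 0.13, 255, 0, 0, 0, 0.13, 255, 0, 0, 0, 0.13, 255, 0, 0, 0, 0.13, 255, 0, 0, 0, 0.13, 255, 0, 0, 0, 0.13, 255, 0, 0, 0, 0.13, 255, 0, 0, 0, 0.13, 255, 0, 0, 0, 0.13, 255, 0, 0, 0, 0.13],
)

```text
time_s: 5.3
tcp_pos: [0.4907, -0.2483, 0.0765]
ee_rot: [[0.35, 0.003, 0.937], [-0.937, 0.002, 0.35], [-0.0, -1.0, 0.004]]
wrist_force: [2.1, 3.2, -2.2]
gripper_width: 0.132
```

play_rows(
  deltas=[255, 0, 0, 0, 0.13, 255, 0, 0, 0, 0.13, 255, 0, 0, 0, 0.02, 255, 0, 0, 0, 0, 255, 0, 0, 0, 0, 0, 0, 0, 0, 0, 0, 0, 0, 0, 0, 0, 0, 0, 0, 0, 0, 0, 0, 0, 0, 0, 0, 0, 0, 0],
)

```text
time_s: 6.3
tcp_pos: [0.4891, -0.2497, 0.0765]
ee_rot: [[0.083, -0.0, 0.997], [-0.997, 0.0, 0.083], [-0.0, -1.0, -0.0]]
wrist_force: [-0.7, 0.2, -0.1]
gripper_width: 0.508
```

Run:
```python
from h import *
from station import eyes,r
s=r.sense(); c=eyes.capture("wrist"); print(s["tcp_pos"],s["joints"],s["wrist_force"],s["moment"],s["gripper_width"])
cv2.imwrite("pics/w2.png",c["img"])
```

```text
[ 0.48907459 -0.24970625  0.07653531] [-1.01292238e+01  2.34533474e+01 -2.10829074e+01  3.26283702e-04
 -4.54874461e+01 -1.65091805e+02] [-0.65012977  0.1965664  -0.11554113] [-0.11651434  0.05356519 -0.00400064] 0.5084824410252599
```

View pics/w2.png

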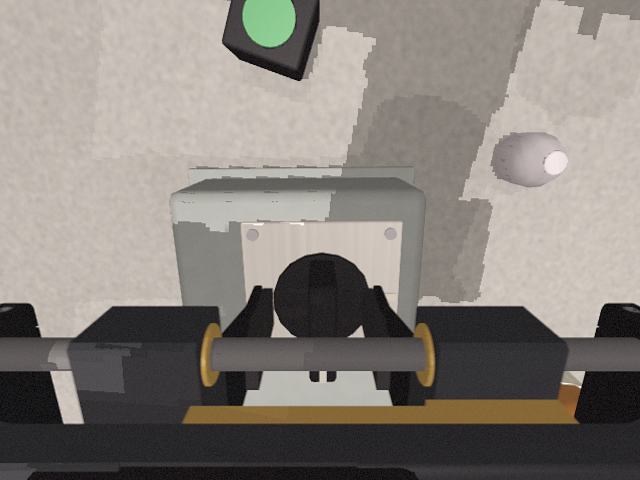

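play_rows(
  deltas=[0, 0, -20, 0, 0, 0, 0, -40, 0, 0, 0, 0, -40, 0, -0.14, 0, 0, -40, 0, -0.14, 0, 0, -40, 0, -0.14, 0, 0, -20, 0, -0.14, 0, 0, 0, 0, -0.14, 0, 0, 0, 0, -0.14, 0, 0, 0, 0, -0.14, 0, 0, 0, 0, -0.14],
)

```text
time_s: 7.35
tcp_pos: [0.4891, -0.2496, 0.2765]
ee_rot: [[0.935, -0.0, 0.354], [-0.354, 0.0, 0.935], [-0.0, -1.0, 0.0]]
wrist_force: [-0.2, -0.2, -1.0]
gripper_width: 0.999
```

play_rows(
  deltas=[0, 0, 0, 0, -0.14, 0, 0, 0, 0, -0.14, 0, 0, 0, 0, 0, 0, 0, 0, 0, 0, 0, 0, 0, 40, 0, 0, 0, 0, 40, 0, 0, 0, 0, 40, 0, 0, 0, 0, 40, 0, 0, 0, 0, 40, 0, 0, 0, 0, 40, 0],
)

```text
time_s: 8.35
tcp_pos: [0.5101, -0.0089, 0.2768]
ee_rot: [[0.996, 0.0, 0.09], [-0.09, 0.0, 0.996], [0.0, -1.0, 0.0]]
wrist_force: [0.6, -0.9, -0.3]
gripper_width: 0.998
```

Run:
```python
from h import *
from station import eyes,r
s=r.sense(); c=eyes.capture("top"); print(s["tcp_pos"],s["joints"],s["ee_rot"],s["gripper_width"])
cv2.imwrite("pics/t2.png",cv2.resize(c["img"][225:315,350:450],(600,540),interpolation=cv2.INTER_CUBIC))
```

```text
[ 0.5101041  -0.0089238   0.27675248] [ 1.72520613e+01  8.65978643e+00 -1.01283774e+01  1.36587229e-03
 -7.11882212e+01 -1.12394020e+02] [[ 9.95976310e-01  4.00307760e-04  8.96160076e-02]
 [-8.96160545e-02  1.00686023e-04  9.95976382e-01]
 [ 3.89673995e-04 -9.99999915e-01  1.36154895e-04]] 0.9983557648971427
```

View pics/t2.png

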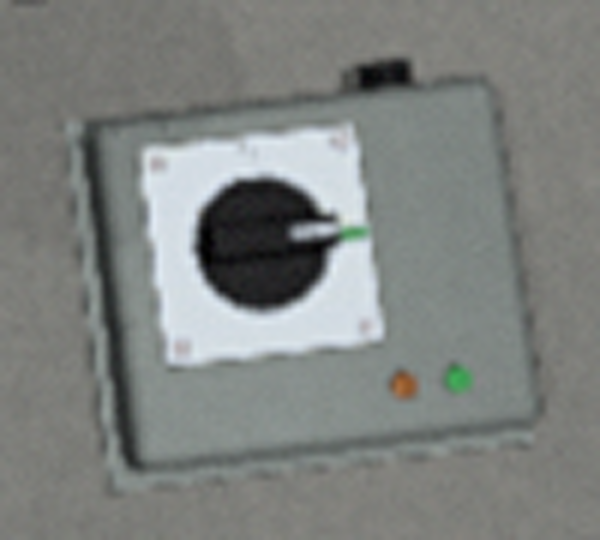

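play_rows(
  deltas=[0, 10, 0, 37, 0, 0, 10, 0, 37, 0, 0, 10, 0, 36, 0, 0, 0, 25, 0, 0, 0, 0, 25, 0, 0, 0, 0, 0, 0, 0, 0, 0, 0, 0, 0, 0, 0, 0, 0, 0, 0, 0, 0, 0, 0, 0, 0, 0, 0, 0],
)

```text
time_s: 9.4
tcp_pos: [0.5502, 0.0964, 0.2277]
ee_rot: [[0.996, 0.002, 0.088], [-0.088, 0.001, 0.996], [0.002, -1.0, 0.001]]
wrist_force: [-0.0, 0.1, 0.7]
gripper_width: 0.998
```

Run:
```python
from h import *
from station import eyes,r
s=r.sense(); c=eyes.capture("wrist"); print(s["tcp_pos"],s["joints"],s["ee_rot"])
cv2.imwrite("pics/w3.png",c["img"])
```

```text
[0.55016134 0.09642463 0.22769373] [ 2.65695044e+01  1.53032071e+01 -8.66298507e+00  7.45891213e-03
 -6.59115799e+01 -1.21602370e+02] [[ 9.96147347e-01  1.96114763e-03  8.76733518e-02]
 [-8.76751453e-02  8.47885499e-04  9.96148759e-01]
 [ 1.87925781e-03 -9.99997717e-01  1.01656279e-03]]
```

View pics/w3.png

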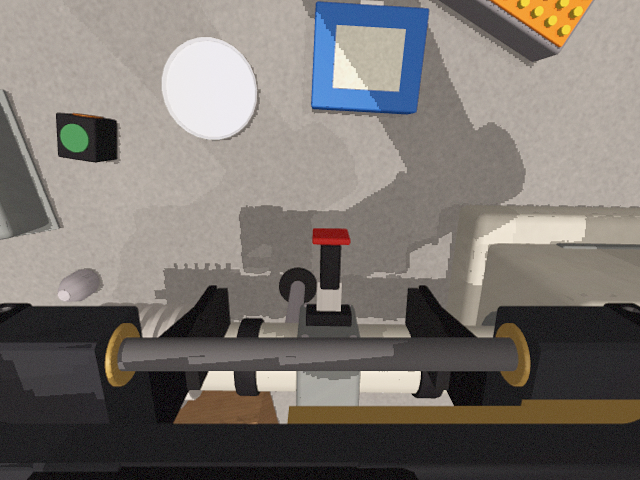

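Run:
```python
from h import *
from station import eyes,r
np.set_printoptions(precision=4,suppress=True)
s=r.sense(); c=wristcam(eyes.capture("wrist"),s); im=c["img"]
cv2.imwrite("pics/w3z.png",cv2.resize(im[220:340,260:420],(800,600),interpolation=cv2.INTER_CUBIC))
```

```text
(no output)
```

View pics/w3z.png

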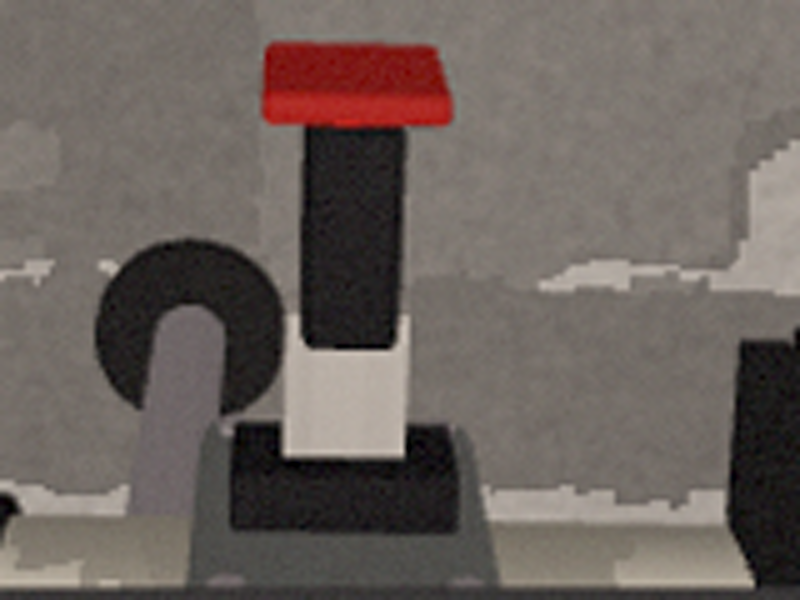

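Run:
```python
from h import *
from station import eyes,r
np.set_printoptions(precision=4,suppress=True)
s=r.sense(); c=wristcam(eyes.capture("wrist"),s)
for X,Y,z,n in [(263,95,.154,'lip outer L'),(447,97,.154,'lip outer R'),(265,123,.154,'lip in L'),(452,124,.154,'lip in R'),(302,128,.153,'grip L o'),(405,130,.153,'grip R o'),(302,345,.153,'grip L i'),(396,345,.153,'grip R i'),(232,425,.149,'guide L'),(455,428,.149,'guide R'),(284,460,.14,'bar/guide L'),(405,460,.14,'bar/guide R')]:
    p=onz(c,260+X/5,220+Y/5,z); print(n,p)
```

```text
lip outer L [0.5355 0.094  0.154 ]
lip outer R [0.5379 0.1185 0.154 ]
lip in L [0.5394 0.0939 0.154 ]
lip in R [0.5417 0.119  0.154 ]
grip L o [0.5409 0.0988 0.153 ]
grip R o [0.5423 0.1126 0.153 ]
grip L i [0.5727 0.0961 0.153 ]
grip R i [0.5738 0.1092 0.153 ]
guide L [0.5861 0.0848 0.149 ]
guide R [0.5894 0.117  0.149 ]
bar/guide L [0.5971 0.0914 0.14  ]
bar/guide R [0.5987 0.1096 0.14  ]
```

Run:
```python
from h import *
from station import eyes,r
np.set_printoptions(precision=4,suppress=True)
c=eyes.capture("scene")
cv2.imwrite("pics/s3.png",cv2.resize(c["img"][200:290,360:480],(800,600),interpolation=cv2.INTER_CUBIC))
for X,Y in [(422,112),(476,108)]: print(onz(c,310+X/5,200+Y/5,.154))
print(np.load) if 0 else None
```

```text
[0.5394 0.0927 0.154 ]
[0.5441 0.1173 0.154 ]
```

View pics/s3.png

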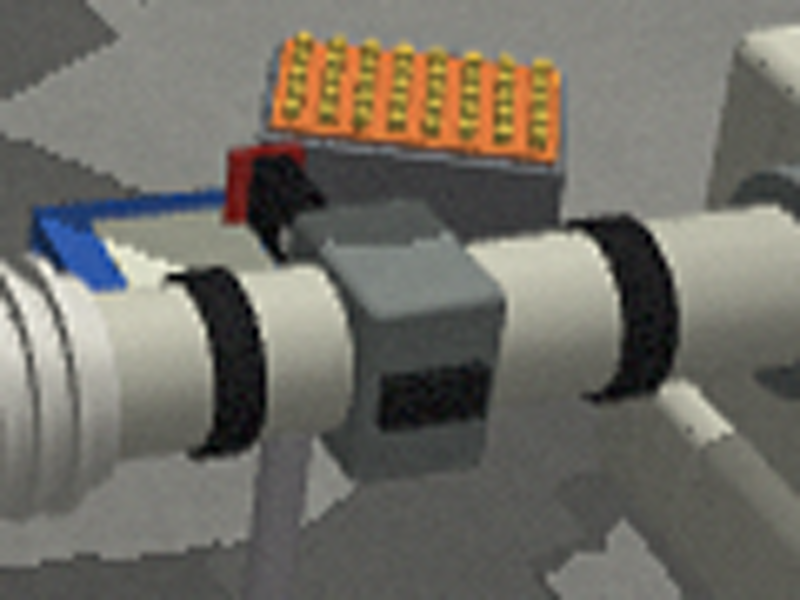

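play_rows(
  deltas=[0, 4, 0, 7, 0, 0, 0, 25, 0, 0, 0, 0, 25, 0, 0, 0, 0, 25, 0, 0, 0, 0, 20, 0, 0, 0, 0, 10, 0, 0, 120, 0, 0, 0, 0, 120, 0, 0, 0, 0, 120, 0, 0, 0, 0, 120, 0, 0, 0, 0],
)

```text
time_s: 10.6
tcp_pos: [0.555, 0.1034, 0.1227]
ee_rot: [[0.996, 0.002, 0.087], [-0.087, 0.001, 0.996], [0.002, -1.0, 0.001]]
wrist_force: [0.5, -0.6, 0.5]
gripper_width: 0.72
```

Run:
```python
from h import *
from station import eyes,r
s=r.sense(); c=eyes.capture("wrist"); print(s["tcp_pos"],s["wrist_force"],s["gripper_width"])
cv2.imwrite("pics/w4.png",cv2.resize(c["img"][220:400,200:440],(800,600),interpolation=cv2.INTER_CUBIC))
```

```text
[0.5549656  0.10340477 0.1226812 ] [ 0.51183406 -0.56439506  0.50852025] 0.7198913113536706
```

View pics/w4.png

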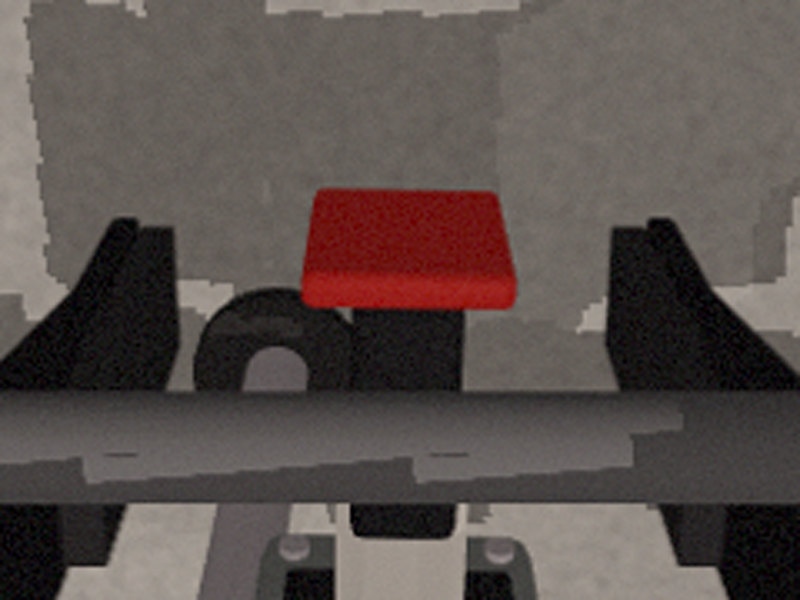

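play_rows(
  deltas=[120, 0, 0, 2.5, 0, 255, 0, 0, 0, 0, 255, 0, 0, 0, 0, 255, 0, 0, 0, 0, 255, 0, 0, 0, 0, 255, 0, 0, 0, 0, 255, 0, 0, 0, 0, 255, 0, 0, 0, 0, 255, 0, 0, 0, 0, 255, 0, 0, 0, 0],
)

```text
time_s: 11.65
tcp_pos: [0.5545, 0.1052, 0.1215]
ee_rot: [[0.996, -0.0, 0.088], [-0.088, -0.0, 0.996], [-0.0, -1.0, -0.001]]
wrist_force: [0.2, -3.5, 0.5]
gripper_width: 0.153
```

play_rows(
  deltas=[255, 0, 0, 0, 0, 255, 0, 0, 0, 0, 255, 0, 0, 0, 0, 255, 0, 0, 0, 0, 255, 0, 0, 0, 0, 255, 0, 0, 0, 0, 255, 0, 0, 0, 0, 255, 0, 0, 0, 0, 255, 0, 0, 0, 0, 255, 0, 0, 0, 0],
)

```text
time_s: 12.65
tcp_pos: [0.5545, 0.1052, 0.1215]
ee_rot: [[0.996, -0.0, 0.087], [-0.087, -0.001, 0.996], [-0.0, -1.0, -0.001]]
wrist_force: [1.3, -6.2, -0.8]
gripper_width: 0.157
```

Run:
```python
from h import *
from station import eyes,r
s=r.sense(); c=eyes.capture("wrist"); print(s["tcp_pos"],s["ee_rot"],s["wrist_force"],s["moment"],s["gripper_width"])
cv2.imwrite("pics/w5.png",cv2.resize(c["img"][220:400,200:440],(800,600),interpolation=cv2.INTER_CUBIC))
```

```text
[0.554455   0.10523112 0.12152425] [[ 9.96191703e-01 -3.60462068e-04  8.71892247e-02]
 [-8.71894179e-02 -5.60356261e-04  9.96191594e-01]
 [-3.10232254e-04 -9.99999778e-01 -5.89650736e-04]] [ 1.34585823 -6.20857457 -0.75761122] [-1.49171028 -0.38095754 -0.29679022] 0.1574923458720304
```

View pics/w5.png

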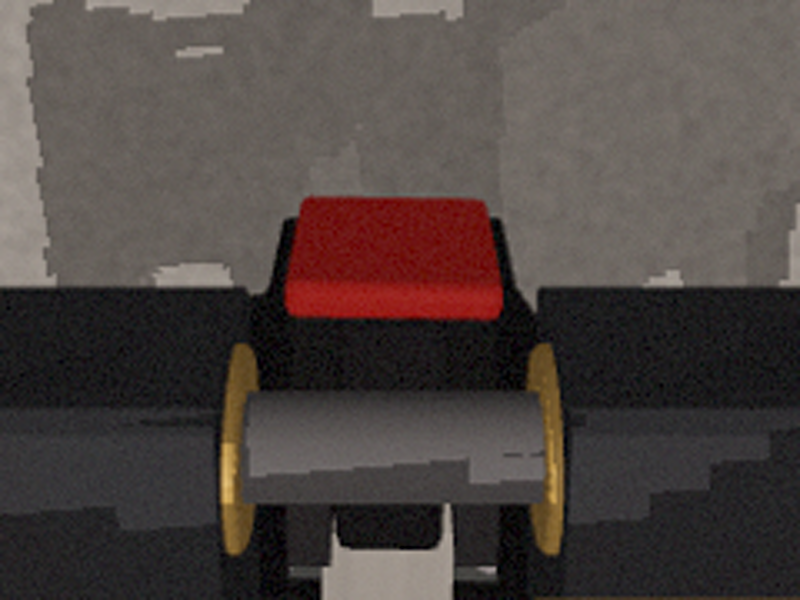

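play_rows(
  deltas=[255, -3, 0, 0, 0, 255, -4, 0, 0, 0, 255, -4, 0, 0, 0, 255, -4, 0, 0, 0, 255, -4, 0, 0, 0, 255, -4, 0, 0, 0, 255, -3, 0, 0, 0, 255, -2, 0, 0, 0, 255, 0, 0, 0, 0, 255, 0, 0, 0, 0],
)

```text
time_s: 13.7
tcp_pos: [0.5285, 0.108, 0.1215]
ee_rot: [[0.996, 0.004, 0.087], [-0.087, 0.0, 0.996], [0.004, -1.0, 0.001]]
wrist_force: [7.4, -6.9, -3.9]
gripper_width: 0.159
```

```bash
cat > look.py <<'E'
from h import *
from station import eyes,r
import sys
n=sys.argv[1]
s=r.sense(); c=eyes.capture("wrist"); t=eyes.capture("top"); print(s["tcp_pos"],s["wrist_force"],s["moment"],s["gripper_width"])
print("pull mm",(np.array([.554455,.10523])-s["tcp_pos"][:2])@[.9962,-.0872]*1000)
cv2.imwrite(f"pics/w{n}.png",cv2.resize(c["img"][220:400,200:440],(800,600),interpolation=cv2.INTER_CUBIC))
cv2.imwrite(f"pics/t{n}.png",cv2.resize(t["img"][165:255,190:310],(800,600),interpolation=cv2.INTER_CUBIC))
E
python3 look.py 6
```

```text
[0.52852589 0.10798268 0.12152446] [ 7.36281429 -6.89446578 -3.90637282] [-1.92582065 -1.93034472 -0.33612537] 0.15868363344750994
pull mm 26.070612895567518
```

View pics/w6.png

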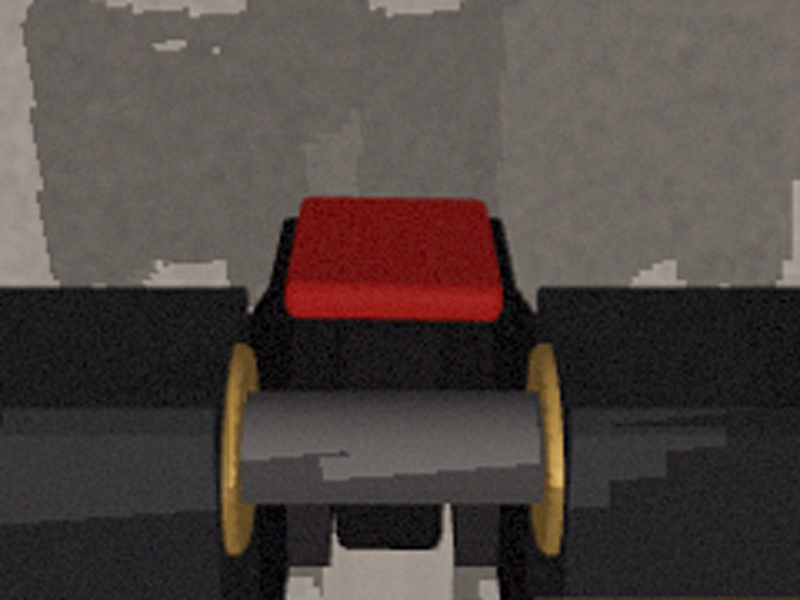

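View pics/t6.png

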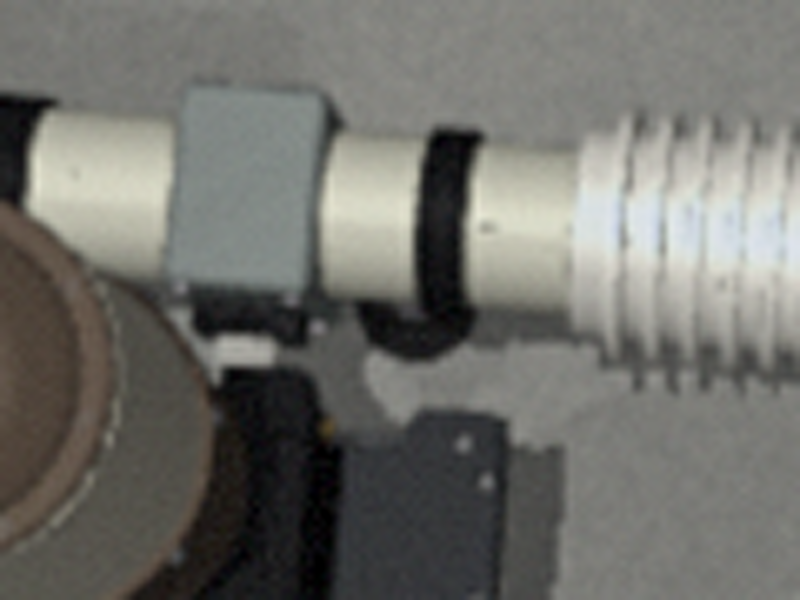

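play_rows(
  deltas=[255, -2, 0, 0, 0, 255, -2, 0, 0, 0, 255, 0, 0, 0, 0, 255, 0, 0, 0, 0, 255, 0, 0, 0, 0, 255, 0, 0, 0, 0, 255, 0, 0, 0, 0, 255, 0, 0, 0, 0, 255, 0, 0, 0, 0, 255, 0, 0, 0, 0],
)

```text
time_s: 14.8
tcp_pos: [0.5248, 0.1084, 0.1216]
ee_rot: [[0.996, 0.004, 0.087], [-0.087, 0.0, 0.996], [0.004, -1.0, 0.001]]
wrist_force: [5.8, -7.1, -4.2]
gripper_width: 0.155
```

```bash
python3 look.py 7
python3 - <<'E'
from station import eyes
import cv2
for n,(a,b,p,q) in {"scene":(200,290,360,480)}.items():
    im=eyes.capture(n)["img"]; cv2.imwrite("pics/s7.png",cv2.resize(im[a:b,p:q],(800,600),interpolation=cv2.INTER_CUBIC)); cv2.imwrite("pics/s7f.png",im)
cv2.imwrite("pics/w7f.png",eyes.capture("wrist")["img"])
E
```

```text
[0.52484267 0.10840649 0.12155892] [ 5.81257065 -7.0817626  -4.15930736] [-1.95541117 -2.1422049  -0.22920665] 0.15522388018319086
pull mm 29.776795019184416
```

View pics/w7f.png

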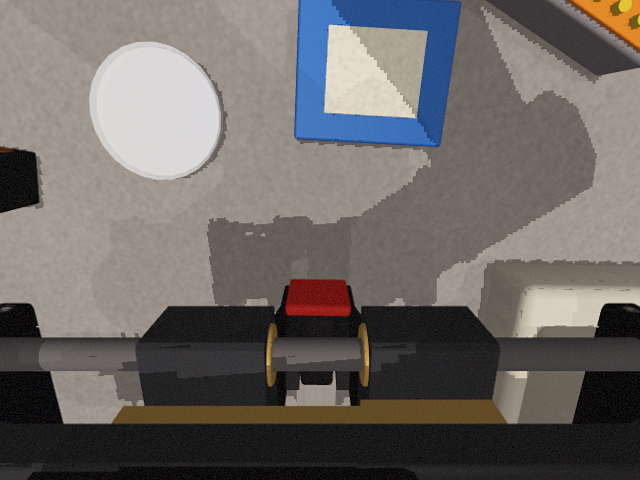

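View pics/t7.png

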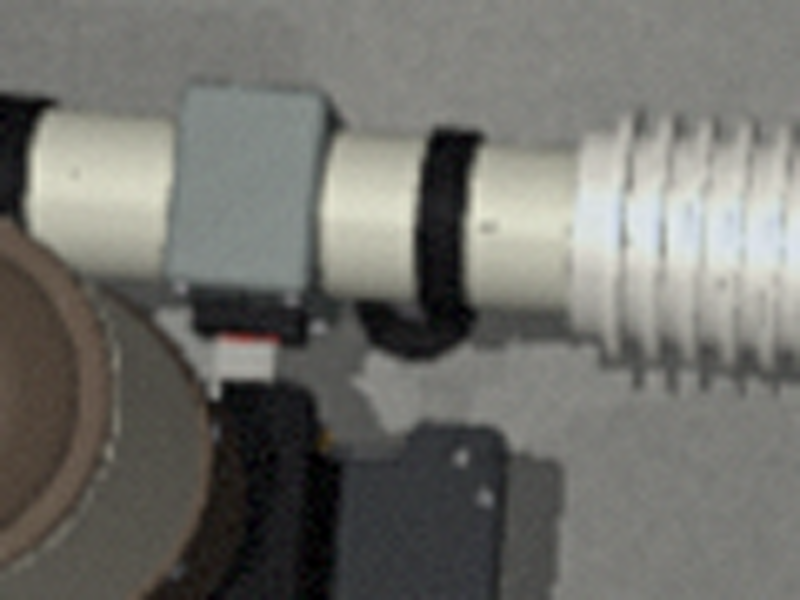

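View pics/s7.png

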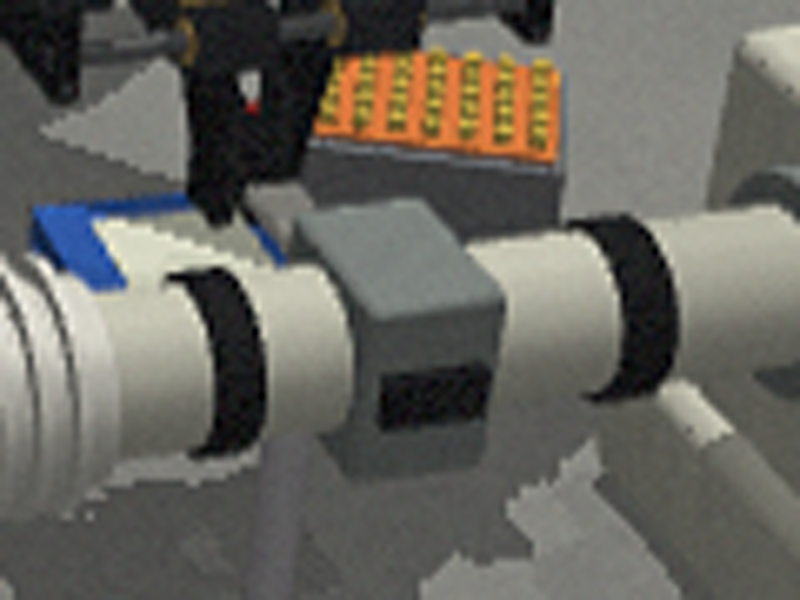

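play_rows(
  deltas=[255, -0.2, 0, 0, 0, 255, 0, 0, 0, 0, 255, 0, 0, 0, 0, 255, 0, 0, 0, 0, 255, 0, 0, 0, 0, 255, 0, 0, 0, 0, 255, 0, 0, 0, 0, 255, 0, 0, 0, 0, 255, 0, 0, 0, 0, 255, 0, 0, 0, 0],
)

```text
time_s: 16.0
tcp_pos: [0.5248, 0.1084, 0.1216]
ee_rot: [[0.996, 0.005, 0.087], [-0.087, 0.001, 0.996], [0.004, -1.0, 0.001]]
wrist_force: [8.2, -7.6, -4.7]
gripper_width: 0.156
```

```bash
python3 look.py 8
python3 - <<'E'
from h import *
from station import eyes
a=cv2.imread("pics/w6.png");b=cv2.imread("pics/w8.png")
for x in(a,b,cv2.imread("pics/w5.png")):
    m=(x[...,2]>100)&(x[...,1]<50); y,xx=np.nonzero(m); print(y.min(),y.max(),y.mean(),xx.mean())
t=eyes.capture("top")["img"]; cv2.imwrite("pics/t8f.png",t)
E
```

```text
[0.52476592 0.10840145 0.12156364] [ 8.15403561 -7.57629817 -4.73756168] [-1.95815821 -2.2297086  -0.27223333] 0.15633842077950216
pull mm 29.852812245130302
197 320 259.82773213841176 393.5487096506514
197 320 259.97521859848325 393.49044797148895
197 318 259.31693053176826 393.5138476962279
```

View pics/t8f.png

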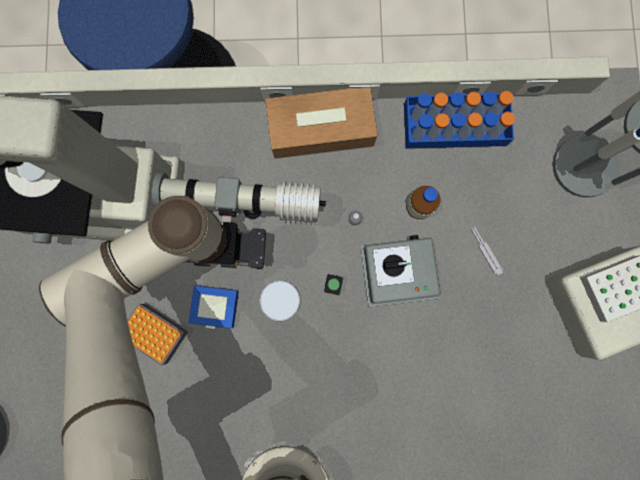

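View pics/t8.png

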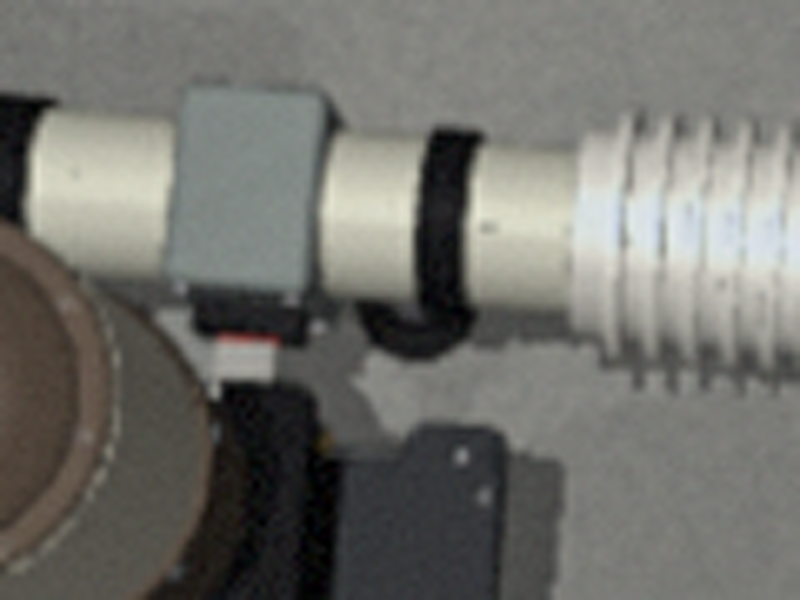

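The wrist and top pictures agree. The red line is at the guide face (top zoom about (247,337)), the lip has not moved in the gripper, and the switch's white line points to the green mark. The bystanders look unmoved, so I'm handing in.

```bash
python3 -c "
from station import r
print(r.finish_job())"
```

```text
the job is handed in; nothing more can be done
None
```

The lamp switch is on and the shutter slide is held at its mark. I handed the job in at about 16 s, with the gripper still holding the slide. `finish_job` gave no verdict.

- **Lamp switch:** I gripped the bar and turned it a quarter turn clockwise. The top camera then showed its white line pointing at the green on mark, both after I let go and just before handing in.
- **Shutter slide:** I pulled it out along its axis by 29.85 mm, measured from the tool position. The red line showed at the guide face in the top view, and the slide did not reach its end stop.
- **Grip:** The red end lip stayed in the same place in the wrist picture, so the grip did not slip. The position held steady for the last second.
- **Force:** The final pull reading was 8.2 N, against 8.5 N expected at the mark. One earlier reading at nearly the same position was 5.8 N, which I took as sensor noise.
- **Sideways load:** About 7.6 N of sideways force remained on the grip because it was slightly off centre.
- **Camera disagreement:** The top and wrist cameras differed by about 3 mm on the grip's sideways position. I mostly followed the wrist camera.
- **Other items:** The bystanders looked unmoved in the final top picture. The arm hid part of that view.

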